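# Put a tin away behind the latched gate

## Robot

A 7-joint arm with a two-finger parallel gripper is mounted at the origin on the work surface. World frame = base frame: x ahead of the robot, y to its left, z up, the work surface at z = 0. Lengths are in m, angles in degrees, forces in N, time in s.
With the tool pointing down it reaches from about 0.4 to 0.925 m from the base axis. Payload 5.6 kg.
Tool frame: the origin (TCP) lies at the very end of the fingers, on their centre line; the grasp point (between the pads) lies manip.grip_point_offset behind it (manip.grip_point_offset is the distance from the TCP to the grasp point, in m); z points along the fingers, y is the direction in which the jaws open and shut (so a half turn about z gives the same grasp; the last joint's range is limited). The gripper opens to 85 mm and grips with 20 to 120 N. Pads are 22 mm wide; open, the fingers measure 114 mm over their backs; the gripper's body (76 mm by 85 mm) begins 54 mm behind the grasp point. The pads swing forward as they close: fully open they stand 13 mm farther back than shut.
Start: joints at [63.541, 26.786, -0.665, 91.828, 0.344, 61.387, -3.226], TCP at [0.264, -0.594, 0.231] pointing down, gripper open.
Joint ranges: [-144.91, 144.91], [-17.63, 115.5], [-89.93, 88.59], [15.96, 139.68], [-74.01, 254.01], [8.47, 105.57], [-167.45, 167.45]. Speed limits (degrees/s): [147.25, 147.25, 180, 180, 180, 180, 180].

## Interface

Orientations are given as a 3x3 rotation matrix whose columns are the frame's x, y, z axes.
In Python, from cell import manip gives the robot as it stands.
- The arm moves only by the tool carry_out, never from a script. Its argument "targets" is a list of rows, each a list of 7 numbers: the turn, a rotation vector about the tool's x, y, z in degrees, then the shift along the tool's x, y, z in cm, then the closure, from -1 (fully open) to 1 (shut). In form: [[rx, ry, rz, x, y, z, jaw], ...]. A call has 1 to 20 rows; each row is the pose to reach, as a shift and turn from the pose commanded when the call began, along the tool's axes at that moment; what a row does not reach only later rows make up. A row lasts 1/8 s, in which the tool goes at most 62.5 mm and 10.7 degrees, less where a joint would pass 70% of its speed; a pose out of reach is approached as far as the arm can. A call with a gripper value outside its range is refused whole. The fingers move at their own pace and stop on an object; the grip force is fixed at half the most. Time passes only in rows, so rows that repeat a pose let the fingers close. It gives the time, the measured TCP pose, the force and the opening at its end, in the units of the state.
- manip.sense(): the state, without advancing time (a new reading comes with each control period).
- manip.capture(name): name is "scene" or "top" or "wrist"; returns the picture (384x512x3 uint8, red, green, blue); there is no depth.
- manip.camera_model(name): a dict with "fx", "fy", "cx", "cy" (pixels), "R" (3x3) and "t" (3): a world point X has camera coordinates R X + t; the wrist camera has in their place "tool_from_camera" (4x4, takes a point from camera to tool coordinates, whose origin is the TCP and whose axes are the flange's). Camera axes: x right, y down, z forward; pixel columns grow to the right and rows downward; lengths in m; the calibration is good to about 2 mm. A picture is of the moment at which its call begins: read the wrist's pose just before it. camera_model takes no time and is no camera call.
- manip.job_done(): hands the job in, once; it reports no verdict.
The state is a dict: "t": time; "joint_positions": joint angles; "joint_vel": joint speeds; "joint_efforts": joint torques, N m; "eef_pos": TCP position; "ee_rot": TCP orientation; "ft_force": force on the tool from outside, world axes, zero at the start; "wrist_torque": the same for the moment, N m; "gripper_width": finger opening in m.
Only numpy, scipy, OpenCV 4.12 (cv2) and the standard library are available. Lean on these libraries where they do the work, as an engineer would, in place of code of your own. Each camera call takes 0.05 s, during which the arm holds its last target. There are 200 camera calls.

## Task

Put the loose rectangular tin away in the little gated stand: lift the latch bar clear of its catch and swing the gate wide open, set the tin gently and squarely on top of the two tins already stacked inside, then swing the gate fully shut and let the bar drop back down into its catch. Do not force the latch, slam the gate, shift the stacked tins or disturb the other things on the shelf.

Things in the scene. Friction and masses are not known exactly. Their poses are not given: they have to be found in the camera images.
- stand: Pine tin stand fixed to the shelf. Origin on the shelf (z 0) under the middle of the shut gate; x points into the bay, away from the robot; y to the left, towards the hinge; z up. Gate posts 22 mm square at (0, +/-100 mm), tops at z 155. Side rails and uprights: inner faces at y +/-90 mm or wider, so the bay is 180 mm clear inside. Nothing stands above the gate itself.
- bay_floor (a point): Middle of the place for the tin stack on the bay floor: stand x 62 mm, y 0, z 15 mm. Axes as the stand.
- board_edge (a point): Middle of the front lower edge of the upper board (stand x 56, y 0, z 250 mm). The board is 250 mm wide, 16 mm thick and reaches from here 130 mm back, over the rear of the stack: a hand pointing straight down cannot reach the stack, one leaning back towards the robot by about 28 to 45 degrees comes in under the edge once the gate is open. Axes as the stand.
- gate (a joint): Opening angle of the gate (rad): 0 shut against its stop; grows as the free end (stand -y) swings out towards stand -x, the robot's side; 1.9 at most. 0.04 N m of hinge friction: it stays where it is left.
- gate_hinge (a point): Point on the gate's vertical hinge axis (stand x 0, y 88, z 118 mm). Its frame turns with the gate: the slatted panel (14 mm thick, z 30 to 138 mm) runs 174 mm along its -y; the latch is on its outer face, towards its -x.
- latch (a joint): Lift angle of the latch bar (rad): 0 level at rest; grows as the free end rises, 0.9 at most; falls back by its own weight. It pivots on the gate's outer face, 50 mm from the hinge axis along gate -y, at z 118 mm. At the catch it clears the nose from 0.11 rad up.
- latch_bar: Latch bar, a dark steel flat 14 mm high, 6 mm thick, 140 g with its knob. Origin at its pivot, on the gate's outer face; the bar runs along its own -y to 152 mm from the pivot, past the gate's free edge and into the catch; its outer face is 18 mm outside the gate's mid-plane.
- knob (a point): Centre of the turned knob head on the latch bar: 20 mm diameter, 26 mm long, axis square to the gate, from 14 to 40 mm in front of the bar. Bar level: 125 mm from the hinge axis along gate -y, 45 mm outside the gate's mid-plane, z 118 mm; 75 mm from the bar's pivot. Turns with gate and bar. Can be pinched from above, the fingers closing along the gate.
- catch: Square iron hook on the post at stand y -100 mm; origin at stand (0, -100, 0). Upright nose 6 mm thick, 14 mm wide, top at z 124 mm; the level bar's lower edge is at z 111 mm. The bar drops between nose and post with 2 mm of play: hold the gate right home against its stop (within 0.01 rad) while it drops. No ramp: the bar must be lifted over the nose when closing too.
- tin_loose: Closed rectangular aluminium tin to put away: 80 (x) x 58 (y) x 40 mm (z), 0.15 to 0.31 kg, lying flat on the chopping block, long side roughly away from the robot. Origin at the centre of its underside.
- tin_middle: Upper of the two stacked tins in the bay, same size; origin at the centre of its underside, long side into the bay. The loose tin goes on top of it.
- tin_bottom: Lower of the two stacked tins, standing on the bay floor, same size and origin.
- round_tin: Bystander: round aluminium tin, 76 mm diameter, 46 mm high, on the chopping block 110 mm or more from the loose tin, to its left or right. Origin at the centre of its underside.
- spoon: Bystander: yellow plastic spoon 170 mm long, 20 mm high, lying on the shelf in front of the gate; the gate's lower edge (z 30 mm) swings clear over it.
- bowl: Bystander: white bowl, 90 mm across, 45 high, right of the stand.
- mug: Bystander: white mug, 76 mm across, 85 high, left of the stand.
- mill: Bystander: dark wooden pepper mill 108 mm high on the stand's upper board, left.
- ramekin: Bystander: small white pot, 68 mm across, 34 high, on the stand's upper board, right.
- block: Thick wooden chopping block fixed aslant on the shelf to the right of the stand, 170 (x) x 250 (y) x 50 mm high; the loose tin and the round tin lie on it. Origin at the centre of its underside.

How it is judged (in metres and radians):
On the way, in this order (a step that is already met when the one before it is completed fails the run):
1. the gate is swung wide open, the loose tin not yet in the bay (value of joint gate above 1.2 rad and horizontal distance between tin_loose and tin_middle above 0.1 m), for 0.1 s.
2. the loose tin stands squarely on the two stacked tins, let go, with the gate still open (value of joint gate above 0.5 rad and contact force between the fingers and tin_loose below 0.1 N and horizontal distance between tin_loose and tin_middle below 0.008 m and z of tin_loose in the frame of tin_middle between 0.037 and 0.043 m and angle between the x axis of tin_loose and the x axis of tin_middle, either way round below 0.12 rad and linear speed of tin_loose below 0.02 m/s), for 0.2 s.
At the end, for the whole second after the job is handed in: The loose tin stands level and at rest on the upper stacked tin, centred within 8 mm and turned less than 7 degrees from it; both stacked tins are within 15 mm of where they stood; the gate is shut (under 0.025 rad) with the latch bar down level in its catch (under 0.03 rad) (value of joint gate below 0.025 rad and value of joint latch below 0.03 rad and horizontal distance between tin_loose and tin_middle below 0.008 m and z of tin_loose in the frame of tin_middle between 0.037 and 0.043 m and angle between the x axis of tin_loose and the x axis of tin_middle, either way round below 0.12 rad and angle between tin_loose's own z axis and vertical below 0.06 rad and linear speed of tin_loose below 0.02 m/s and distance of each of tin_middle, tin_bottom from where it was at the start of the episode below 0.015 m); the robot touches nothing.
It fails at once if the latch bar is forced against its catch (over 25 N) (contact force between latch_bar and catch above 25 N).
It fails at once if the gate is slammed (faster than 2.5 rad/s) (velocity of joint gate above 2.5 rad/s or velocity of joint gate below -2.5 rad/s).
It fails at once if the tin is pressed hard on the stack (over 40 N) or dropped onto it (falls free faster than 0.4 m/s, some 8 mm) (contact force between tin_loose and tin_middle above 40 N or (horizontal distance between tin_loose and tin_middle below 0.06 m and linear speed of tin_loose above 0.4 m/s and contact force between the fingers and tin_loose below 0.1 N)).
It fails at once if the stacked tins are shifted more than 25 mm (distance of any of tin_middle, tin_bottom from where it was at the start of the episode above 0.025 m).
It fails at once if a bystander is moved more than 30 mm (distance of any of round_tin, spoon, bowl, mug, mill, ramekin from where it was at the start of the episode above 0.03 m).
It also fails if it takes over 72 s, if anything falls off the work surface, if the arm or the gripper's body presses on something with over 40 N, if the wrist force passes 120 N, or if a joint passes its speed limit or range.

## Working session

There is one attempt and no reset: what is moved stays moved. The work goes in short steps, Python scripts to look and compute and a tool call to move; the robot and the scene stay as the last step left them, time stands still between calls to the robot, and variables do not carry over. Pictures are saved under pics/ and viewed, about 8 in all and at most 12, crops included, and the job is handed in when it is done.

Besides the shell and the picture viewer there is one more tool, called after ">>>" as a command line: name --pt "numbers of a row" for each row, then --argument value for the rest. carry_out: Moves the arm, as the interface text tells. Its arguments: {"type":"object","properties":{"targets":{"type":"array","items":{"type":"array","items":{"type":"number"}}}},"required":["targets"]}

```bash
ls; mkdir -p pics; python3 - <<'E'
from cell import manip
import cv2,numpy as np
s=manip.sense();print(s['t'],s['eef_pos'],np.round(s['ee_rot'],3),s['gripper_width'],manip.grip_point_offset)
for n in("scene","top","wrist"):
    cv2.imwrite(f"pics/{n}0.png",manip.capture(n)[:,:,::-1]);m=manip.camera_model(n);print(n,{k:np.round(v,4).tolist() for k,v in m.items()})
a=cv2.imread("pics/scene0.png");b=cv2.imread("pics/top0.png")
E
```

```text
pics
0.0 [ 0.26402423 -0.59333728  0.23033546] [[ 0.914  0.407 -0.001]
 [ 0.407 -0.914  0.002]
 [-0.    -0.002 -1.   ]] 0.08511288760053679 0.0187
scene {'fx': 424.4392, 'fy': 424.4392, 'cx': 254.9704, 'cy': 184.382, 'R': [[-0.9862, -0.1657, 0.003], [-0.1314, 0.771, -0.6231], [0.1009, -0.6149, -0.7821]], 't': [0.6112, 0.1747, 1.2012]}
top {'fx': 385.967, 'fy': 385.967, 'cx': 256.6016, 'cy': 204.6359, 'R': [[0.0243, -0.9997, -0.0075], [-0.9926, -0.0232, -0.119], [0.1188, 0.0103, -0.9929]], 't': [-0.0142, 0.6453, 1.0328]}
wrist {'fx': 273.3396, 'fy': 273.3396, 'cx': 253.9954, 'cy': 193.1234, 'tool_from_camera': [[0.001, -0.9543, -0.2989, 0.0774], [1.0, 0.0008, 0.0007, -0.0002], [-0.0004, -0.2989, 0.9543, -0.1421], [0.0, 0.0, 0.0, 1.0]]}
```

View pics/scene0.png

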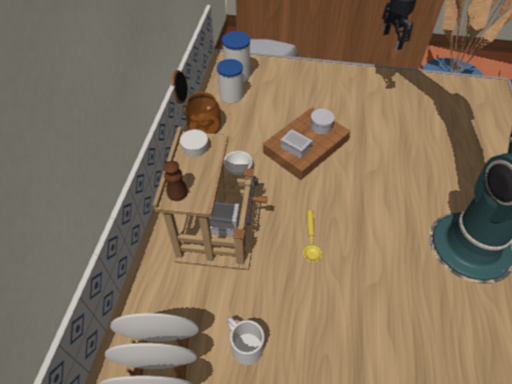

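View pics/top0.png

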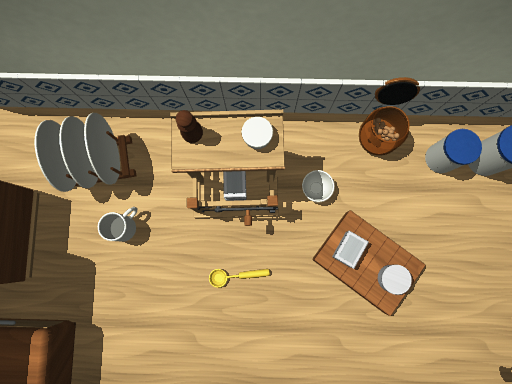

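The scene view shows the stand, with the gate facing the robot, and the block with both tins. In the top view the gate posts are near (192,203) and (271,201), the knob near (248,217), the loose tin near (351,249) and the round tin near (397,280). I'll zoom in on the stand and the tin.

```bash
python3 - <<'E'
import cv2,numpy as np
b=cv2.imread("pics/top0.png")
# stand: cols 180-290, rows 150-235 x5 ; tin: cols 310-430 rows 205-320 x
A=cv2.resize(b[155:235,180:290],None,fx=5,fy=5,interpolation=cv2.INTER_CUBIC)
B=cv2.resize(b[225:275,325:375],None,fx=5,fy=5,interpolation=cv2.INTER_CUBIC)
c=np.zeros((400,800,3),np.uint8);c[:400,:550]=A;c[:250,550:800]=B
for i in range(0,550,50):cv2.putText(c,str(180+i//5),(i,398),0,.35,(0,0,255));cv2.line(c,(i,0),(i,6),(0,0,255))
for i in range(0,400,50):cv2.putText(c,str(155+i//5),(0,i+4),0,.35,(0,0,255))
for i in range(0,250,50):cv2.putText(c,str(325+i//5),(550+i,248),0,.35,(0,255,255));cv2.putText(c,str(225+i//5),(552,i+4),0,.35,(0,0,255))
cv2.imwrite("pics/topz.png",c)
E
```

```text
(no output)
```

View pics/topz.png

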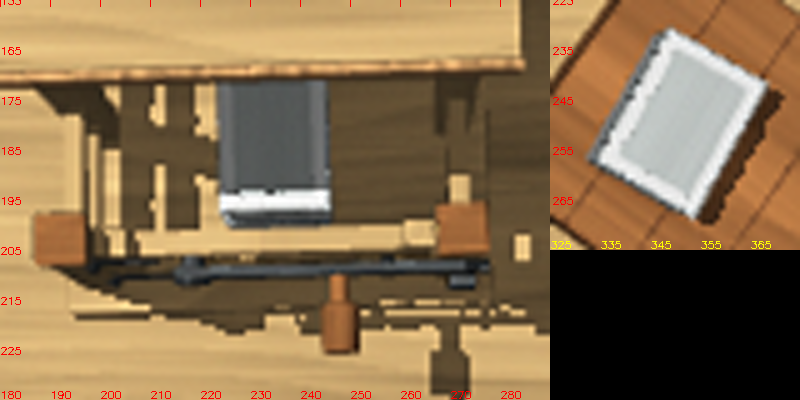

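```bash
cat > h.py <<'E'
import numpy as np,cv2
from cell import manip
from scipy.spatial.transform import Rotation as Ro
def ray(cam,uv,z):
    m=manip.camera_model(cam);R=np.array(m['R']);t=np.array(m['t'])
    d=R.T@[(uv[0]-m['cx'])/m['fx'],(uv[1]-m['cy'])/m['fy'],1];c=-R.T@t
    return c+d*(z-c[2])/d[2]
def wray(uv,z,p,R):
    m=manip.camera_model('wrist');T=np.array(m['tool_from_camera'])
    d=R@T[:3,:3]@[(uv[0]-m['cx'])/m['fx'],(uv[1]-m['cy'])/m['fy'],1];c=p+R@T[:3,3]
    return c+d*(z-c[2])/d[2]
E
python3 - <<'E'
from h import *
np.set_printoptions(precision=4,suppress=True)
L=ray('top',(191.8,202.6),.155);Rr=ray('top',(272.2,200.8),.155)
print('posts',L,Rr,np.linalg.norm(L-Rr)); O=(L+Rr)/2
yd=(L-Rr)[:2];a=np.arctan2(yd[1],yd[0])-np.pi/2;print('stand O',O,'yaw',np.degrees(a))
c,s=np.cos(a),np.sin(a);S=np.array([[c,-s],[s,c]])
def st(P):return S.T@(P[:2]-O[:2])
print('board corner',st(ray('top',(284.5,167.3),.266)))
print('knob head',st(ray('top',(248,219.5),.128)),'expect -.045,-.037')
for p in [(223.8,197.8),(246,197.4)]:P=ray('top',p,.095);print('midtin front',P,st(P))
q=[ray('top',p,.09) for p in[(349,230.6),(368.6,242),(354.4,268.6),(333.4,256.6)]]
print(np.array(q),'c',np.mean(q,0));
for i in range(4):
  d=q[(i+1)%4]-q[i];print(np.linalg.norm(d),np.degrees(np.arctan2(d[1],d[0])))
for n,p,z in[('round',(397,279),.096),('bowl',(319,186),.045),('mug',(114,228),.08),('spoonbowl',(219,278),.01),('spoonend',(270,272),.01),('ram',(257,132),.3)]:P=ray('top',p,z);print(n,P,st(P))
E
```

```text
posts [0.6329 0.1605 0.155 ] [ 0.642  -0.0383  0.155 ] 0.19909221184506123
stand O [0.6374 0.0611 0.155 ] yaw 2.6296956190098997
board corner [ 0.0596 -0.1246]
knob head [-0.0428 -0.0381] expect -.045,-.037
midtin front [0.6549 0.0875 0.095 ] [0.0186 0.0256]
midtin front [0.6573 0.029  0.095 ] [ 0.0183 -0.033 ]
[[ 0.5766 -0.2426  0.09  ]
 [ 0.5482 -0.2934  0.09  ]
 [ 0.4788 -0.2561  0.09  ]
 [ 0.5082 -0.2019  0.09  ]] c [ 0.5279 -0.2485  0.09  ]
0.05825938892166209 -119.2472375827524
0.07876818351272295 151.72833863606536
0.061678446791345064 61.50176783468875
0.07959003344906806 -30.73948978273877
round [ 0.4554 -0.3633  0.096 ] [-0.2013 -0.4156]
bowl [ 0.7008 -0.1705  0.045 ] [ 0.0526 -0.2342]
mug [0.5692 0.3778 0.08  ] [-0.0536  0.3195]
spoonbowl [0.4405 0.1013 0.01  ] [-0.1949  0.0492]
spoonend [ 0.4605 -0.0405  0.01  ] [-0.1814 -0.0933]
ram [0.7708 0.0015 0.3   ] [ 0.1305 -0.0657]
```

```bash
cat >> h.py <<'E'
np.set_printoptions(precision=4,suppress=True)
O=np.array([.6374,.0611,0]);YAW=2.63
S=Ro.from_euler('z',YAW,degrees=True).as_matrix()
G=manip.grip_point_offset
def w(p):return O+S@np.array(p)            # stand -> world
def tool(yaw,tilt=0):                       # tool x points back to robot at yaw 0; tilt: hand leans back (z forward)
    R0=np.array([[-1.,0,0],[0,1,0],[0,0,-1]])
    return Ro.from_euler('z',yaw,degrees=True).as_matrix()@R0@Ro.from_euler('y',tilt,degrees=True).as_matrix().T
def tcp(grasp,R):return np.array(grasp)+R[:,2]*G
def row(grasp,R,s=None):
    s=s or manip.sense();p=np.array(s['eef_pos']);Q=np.array(s['ee_rot'])
    r=np.degrees(Ro.from_matrix(Q.T@R).as_rotvec());d=Q.T@(tcp(grasp,R)-p)*100
    return np.round(np.r_[r,d],2).tolist()
def knob(th,ph):                            # knob centre in world and tool yaw, gate th, latch ph (rad)
    y=-.050-.075*np.cos(ph);g=Ro.from_euler('z',-th).as_matrix()@np.array([-.045,y,0])
    return w(g+[0,.088,.118+.075*np.sin(ph)]),YAW-np.degrees(th)
E
python3 - <<'E'
from h import *
print(tool(0,35))
k,y=knob(0,0);print(k,y)
print(row(k+[0,0,.14],tool(y)))
E
```

```text
[[-0.8192  0.      0.5736]
 [ 0.      1.      0.    ]
 [-0.5736  0.     -0.8192]]
[0.5941 0.0221 0.118 ] 2.63
[-0.03, -0.1, -158.64, 55.18, -42.82, -0.82]
```

>>> carry_out --pt "0 -0.1 -158.6 55.2 -42.8 -0.8 0" --pt "0 -0.1 -158.6 55.2 -42.8 -0.8 0" --pt "0 -0.1 -158.6 55.2 -42.8 -0.8 0" --pt "0 -0.1 -158.6 55.2 -42.8 -0.8 0" --pt "0 -0.1 -158.6 55.2 -42.8 -0.8 0" --pt "0 -0.1 -158.6 55.2 -42.8 -0.8 0" --pt "0 -0.1 -158.6 55.2 -42.8 -0.8 0" --pt "0 -0.1 -158.6 55.2 -42.8 -0.8 0" --pt "0 -0.1 -158.6 55.2 -42.8 -0.8 0" --pt "0 -0.1 -158.6 55.2 -42.8 -0.8 0" --pt "0 -0.1 -158.6 55.2 -42.8 -0.8 0" --pt "0 -0.1 -158.6 55.2 -42.8 -0.8 0" --pt "0 -0.1 -158.6 55.2 -42.8 -0.8 0" --pt "0 -0.1 -158.6 55.2 -42.8 -0.8 0" --pt "0 -0.1 -158.6 55.2 -42.8 -0.8 0" --pt "0 -0.1 -158.6 55.2 -42.8 -0.8 0" --pt "0 -0.1 -158.6 55.2 -42.8 -0.8 0"

```text
t: 2.28
eef_pos: [0.5945, 0.0214, 0.2391]
ee_rot: [[-0.999, -0.043, -0.0], [-0.043, 0.999, -0.001], [0.0, -0.001, -1.0]]
ft_force: [0.4, 0.1, -0.6]
gripper_width: 0.0426
```

```bash
python3 - <<'E'
from h import *
s=manip.sense();print(s['t'],s['eef_pos'],s['ee_rot'],s['gripper_width'],s['joint_positions'])
k,y=knob(0,0);print(row(k+[0,0,.05],tool(y),s),row(k,tool(y),s))
im=manip.capture('wrist')[:,:,::-1].copy()
m=manip.camera_model('wrist');T=np.linalg.inv(np.array(m['tool_from_camera']))
def pr(P):
    c=T[:3,:3]@(np.array(s['ee_rot']).T@(P-np.array(s['eef_pos'])))+T[:3,3];return (int(round(m['fx']*c[0]/c[2]+m['cx'])),int(round(m['fy']*c[1]/c[2]+m['cy'])))
for P in [w([-.032,-.037,.118]),w([-.058,-.037,.118]),w([-.011,-.111,.155]),w([-.011,-.089,.155]),w([-.011,.111,.155]),w([-.011,.089,.155])]:
    print(pr(P));cv2.circle(im,pr(P),2,(0,0,255),-1)
cv2.imwrite('pics/w1.png',im)
E
```

```text
2.275 [0.5945 0.0214 0.2391] [[-0.9991 -0.0426 -0.    ]
 [-0.0426  0.9991 -0.0013]
 [ 0.0001 -0.0013 -1.    ]] 0.04259997783551565 [ 28.6436  28.7342 -45.8263  97.1738  22.6821  63.8082  68.5609]
[-0.08, -0.0, -0.19, 0.03, 0.08, 8.98] [-0.08, -0.0, -0.19, 0.03, 0.08, 13.98]
(254, 198)
(254, 173)
(173, 233)
(197, 233)
(417, 233)
(393, 233)
```

View pics/w1.png

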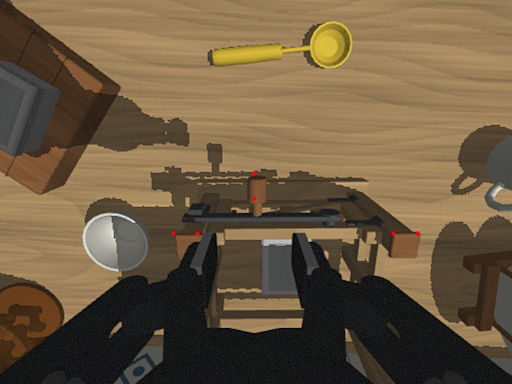

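The wrist view shows the knob at about (257,190), 2–3 px right of the prediction, and the posts about 2 px right. I'll move the stand estimate by +1.5 mm in y and +1 mm in x, then descend in two stages and close on the knob.

```bash
sed -i 's/O=np.array(\[.6374,.0611,0\])/O=np.array([.6384,.0626,0])/' h.py; python3 - <<'E'
from h import *
k,y=knob(0,0);print(row(k+[0,0,.05],tool(y)),row(k,tool(y)))
E
```

```text
[-0.08, 0.0, -0.15, -0.07, 0.22, 8.99] [-0.08, 0.0, -0.15, -0.07, 0.22, 13.99]
```

>>> carry_out --pt "0 0 -0.1 -0.1 0.2 4.5 0" --pt "0 0 -0.1 -0.1 0.2 9 0" --pt "0 0 -0.1 -0.1 0.2 12 0" --pt "0 0 -0.1 -0.1 0.2 14 0" --pt "0 0 -0.1 -0.1 0.2 14 0" --pt "0 0 -0.1 -0.1 0.2 14 0.3" --pt "0 0 -0.1 -0.1 0.2 14 0.8" --pt "0 0 -0.1 -0.1 0.2 14 1" --pt "0 0 -0.1 -0.1 0.2 14 1" --pt "0 0 -0.1 -0.1 0.2 14 1"

```text
t: 3.58
eef_pos: [0.5966, 0.024, 0.1008]
ee_rot: [[-0.999, -0.047, 0.003], [-0.047, 0.999, -0.001], [-0.003, -0.001, -1.0]]
ft_force: [-1.1, -0.4, 7.0]
gripper_width: 0.0185
```

```bash
python3 - <<'E'
from h import *
s=manip.sense();print(s['eef_pos'],s['gripper_width'],s['ft_force'],s['wrist_torque'])
k0,y0=knob(0,0);e=tcp(k0,tool(y0))-s['eef_pos'];print('err',e)
# rows keeping the measured offset e
def seq(l):
    for th,ph in l:
        k,y=knob(th,ph);print(th,ph,row(k-e,tool(y),s))
seq([(0,.06),(0,.12),(0,.18),(0,.25)]);seq([(t,.25) for t in np.arange(.08,1.66,.1)])
E
```

```text
[0.5966 0.024  0.1008] 0.018485221771044932 [-1.0598 -0.3617  6.9734] [ 0.2019  0.2029 -0.0004]
err [-0.0014 -0.0004 -0.0015]
0 0.06 [-0.06, 0.17, 0.07, -0.0, 0.01, -0.45]
0 0.12 [-0.06, 0.17, 0.07, -0.0, 0.05, -0.9]
0 0.18 [-0.06, 0.17, 0.07, -0.0, 0.12, -1.34]
0 0.25 [-0.06, 0.17, 0.07, -0.01, 0.23, -1.86]
0.08 0.25 [-0.06, 0.17, 4.65, 0.96, 0.63, -1.86]
0.18 0.25 [-0.05, 0.17, 10.38, 2.12, 1.24, -1.86]
0.27999999999999997 0.25 [-0.04, 0.17, 16.11, 3.21, 1.96, -1.87]
0.38 0.25 [-0.03, 0.18, 21.84, 4.22, 2.78, -1.87]
0.48 0.25 [-0.02, 0.18, 27.57, 5.15, 3.7, -1.87]
0.58 0.25 [-0.01, 0.18, 33.3, 5.98, 4.71, -1.88]
0.6799999999999999 0.25 [-0.0, 0.18, 39.03, 6.7, 5.8, -1.88]
0.7799999999999999 0.25 [0.0, 0.18, 44.76, 7.31, 6.95, -1.88]
0.8799999999999999 0.25 [0.01, 0.18, 50.49, 7.81, 8.16, -1.89]
0.9799999999999999 0.25 [0.02, 0.18, 56.22, 8.18, 9.41, -1.89]
1.0799999999999998 0.25 [0.03, 0.18, 61.95, 8.42, 10.69, -1.89]
1.18 0.25 [0.04, 0.18, 67.68, 8.54, 12.0, -1.89]
1.28 0.25 [0.05, 0.18, 73.41, 8.52, 13.3, -1.9]
1.38 0.25 [0.06, 0.18, 79.14, 8.38, 14.6, -1.9]
1.48 0.25 [0.07, 0.18, 84.87, 8.1, 15.88, -1.9]
1.5799999999999998 0.25 [0.08, 0.18, 90.59, 7.7, 17.12, -1.9]
```

>>> carry_out --pt "0 0 0 0 0 -0.5 1" --pt "0 0 0 0 0.1 -1.0 1" --pt "0 0 0 0 0.2 -1.5 1" --pt "0 0 0 0 0.2 -2.0 1" --pt "0 0 0 0 0.2 -2.1 1" --pt "0 0 0 0 0.2 -2.1 1"

```text
t: 4.32
eef_pos: [0.5959, 0.0262, 0.121]
ee_rot: [[-0.999, -0.047, 0.002], [-0.047, 0.999, -0.0], [-0.002, -0.001, -1.0]]
ft_force: [-0.2, 3.1, -1.4]
gripper_width: 0.0181
```

```bash
python3 - <<'E'
from h import *
s=manip.sense();print(s['t'],s['eef_pos'],s['gripper_width'],s['ft_force'],s['wrist_torque'])
im=manip.capture('scene')[:,:,::-1][150:280,150:310];cv2.imwrite('pics/s2.png',cv2.resize(im,None,fx=4,fy=4,interpolation=cv2.INTER_CUBIC))
im=manip.capture('wrist')[:,:,::-1];cv2.imwrite('pics/w2.png',im)
E
```

```text
4.325 [0.5959 0.0262 0.121 ] 0.018139073997687345 [-0.1856  3.147  -1.3971] [ 0.8091 -0.0359  0.0431]
```

View pics/w2.png

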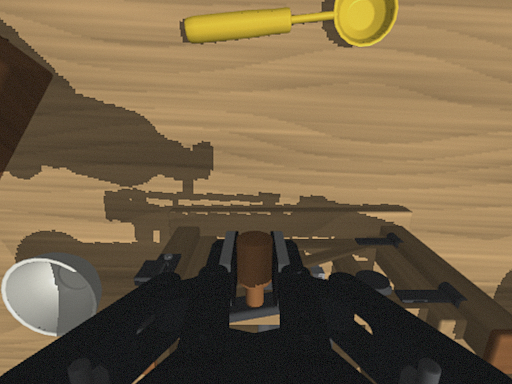

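The knob sits between the pads at (255,260). The wrist now carries about 1.4 N downwards, which fits the bar's weight, so the bar is lifted about 0.27 rad. Next I'll swing the gate.

```bash
python3 - <<'E'
from h import *
s=manip.sense();k0,y0=knob(0,.27);e=k0+[0,0,-G]-s['eef_pos'];print(e)
Q=np.array(s['ee_rot'])
for th in [.04,.1,.18]+list(np.arange(.27,1.61,.09))+[1.65]:
    k,y=knob(th,.27);d=Q.T@(k-k0)*100
    print(f"[0, 0, {np.degrees(th):.1f}, {d[0]:.1f}, {d[1]:.1f}, 0, 1],",end=' ')
E
```

```text
[-0.0008  0.0002 -0.0015]
[0, 0, 2.3, 0.5, 0.2, 0, 1], [0, 0, 5.7, 1.2, 0.5, 0, 1], [0, 0, 10.3, 2.1, 1.0, 0, 1], [0, 0, 15.5, 3.1, 1.6, 0, 1], [0, 0, 20.6, 4.0, 2.4, 0, 1], [0, 0, 25.8, 4.9, 3.2, 0, 1], [0, 0, 30.9, 5.6, 4.1, 0, 1], [0, 0, 36.1, 6.3, 5.0, 0, 1], [0, 0, 41.3, 6.9, 6.0, 0, 1], [0, 0, 46.4, 7.5, 7.1, 0, 1], [0, 0, 51.6, 7.9, 8.2, 0, 1], [0, 0, 56.7, 8.2, 9.3, 0, 1], [0, 0, 61.9, 8.4, 10.4, 0, 1], [0, 0, 67.0, 8.5, 11.6, 0, 1], [0, 0, 72.2, 8.5, 12.8, 0, 1], [0, 0, 77.3, 8.4, 14.0, 0, 1], [0, 0, 82.5, 8.2, 15.1, 0, 1], [0, 0, 87.7, 7.9, 16.2, 0, 1], [0, 0, 94.5, 7.3, 17.7, 0, 1],
```

>>> carry_out --pt "0 0 2.3 0.5 0.2 0 1" --pt "0 0 5.7 1.2 0.5 0 1" --pt "0 0 10.3 2.1 1.0 0 1" --pt "0 0 15.5 3.1 1.6 0 1" --pt "0 0 20.6 4.0 2.4 0 1" --pt "0 0 25.8 4.9 3.2 0 1" --pt "0 0 30.9 5.6 4.1 0 1" --pt "0 0 36.1 6.3 5.0 0 1" --pt "0 0 41.3 6.9 6.0 0 1" --pt "0 0 46.4 7.5 7.1 0 1"

```text
t: 5.68
eef_pos: [0.5177, 0.093, 0.1206]
ee_rot: [[-0.721, 0.693, 0.002], [0.693, 0.721, -0.002], [-0.002, 0.0, -1.0]]
ft_force: [2.6, 1.9, -2.0]
gripper_width: 0.0184
```

```bash
python3 - <<'E'
from h import *
s=manip.sense();print(s['t'],s['eef_pos'],s['gripper_width'],s['ft_force'],s['wrist_torque'],s['joint_positions'])
k0,y0=knob(.81,.27);print('exp',k0+[0,0,-G]);h=np.array(w([0,.088,0]));print('r',np.linalg.norm(np.array(s['eef_pos'])[:2]-h[:2]),np.linalg.norm((k0-h)[:2]))
print('yaw',np.degrees(np.arctan2(s['ee_rot'][1][1],s['ee_rot'][0][1]))-90)
Q=Ro.from_euler('z',0).as_matrix()@tool(y0)
for th in list(np.arange(.9,1.61,.09))+[1.65]:
    k,y=knob(th,.27);d=Q.T@(k-k0)*100
    print(f"[0, 0, {np.degrees(th-.81):.1f}, {d[0]:.1f}, {d[1]:.1f}, 0, 1],",end=' ')
E
```

```text
5.675 [0.5177 0.093  0.1206] 0.01841602415359645 [ 2.5809  1.8517 -2.0043] [ 0.6647 -0.5322  0.2408] [ 12.2022  27.6684 -32.3563 112.6588  20.649   45.2736  14.2227]
exp [0.5173 0.0934 0.1193]
r 0.13010171148742675 0.13029998998111977
yaw -43.849759275779
[0, 0, 5.2, 1.1, 0.5, 0, 1], [0, 0, 10.3, 2.1, 1.0, 0, 1], [0, 0, 15.5, 3.1, 1.6, 0, 1], [0, 0, 20.6, 4.0, 2.4, 0, 1], [0, 0, 25.8, 4.9, 3.2, 0, 1], [0, 0, 30.9, 5.6, 4.1, 0, 1], [0, 0, 36.1, 6.3, 5.0, 0, 1], [0, 0, 41.3, 6.9, 6.0, 0, 1], [0, 0, 48.1, 7.6, 7.4, 0, 1],
```

>>> carry_out --pt "0 0 5.2 1.1 0.5 0 1" --pt "0 0 10.3 2.1 1.0 0 1" --pt "0 0 15.5 3.1 1.6 0 1" --pt "0 0 20.6 4.0 2.4 0 1" --pt "0 0 25.8 4.9 3.2 0 1" --pt "0 0 30.9 5.6 4.1 0 1" --pt "0 0 36.1 6.3 5.0 0 1" --pt "0 0 41.3 6.9 6.0 0 1" --pt "0 0 46.4 7.4 7.1 0 1" --pt "0 0 46.4 7.4 7.1 0 1" --pt "0 0 46.4 7.5 7.0 1.0 1" --pt "0 0 46.4 7.6 6.9 2.0 1" --pt "0 0 46.4 7.6 6.9 2.1 1"

```text
t: 7.3
eef_pos: [0.5099, 0.1955, 0.1006]
ee_rot: [[-0.0, 1.0, 0.001], [1.0, 0.0, -0.001], [-0.001, 0.001, -1.0]]
ft_force: [-7.4, 3.2, 16.6]
gripper_width: 0.0184
```

```bash
python3 - <<'E'
from h import *
s=manip.sense();print(s['t'],s['eef_pos'],s['gripper_width'],s['ft_force'],s['joint_positions'])
k,y=knob(1.62,0);print('exp',k+[0,0,-G])
E
```

```text
7.3 [0.5099 0.1955 0.1006] 0.018389573498459634 [-7.4021  3.1624 16.5792] [ -7.4356  28.9684 -21.4655 111.0087  15.2575  42.7434 -37.7417]
exp [0.5095 0.1959 0.0993]
```

>>> carry_out --pt "0 0 0 0 0 -0.1 0" --pt "0 0 0 0 0 -0.1 0" --pt "0 0 0 0 0 -0.1 0" --pt "0 0 0 0 0 -4 0" --pt "0 0 0 0 0 -10 0" --pt "0 0 0 0 0 -15 0" --pt "0 0 0 0 0 -15 0"

```text
t: 8.18
eef_pos: [0.5123, 0.1962, 0.2532]
ee_rot: [[0.002, 1.0, 0.008], [1.0, -0.002, 0.001], [0.001, 0.008, -1.0]]
ft_force: [0.6, 0.6, -1.5]
gripper_width: 0.0428
```

```bash
python3 - <<'E'
from h import *
s=manip.sense();print(s['t'],s['eef_pos'],s['gripper_width'],s['ft_force'])
A=tool(-29.3,35);g=np.array([.528,-.2485,.05+.027])
print(A); u=np.array([np.cos(np.radians(-29.3)),np.sin(np.radians(-29.3)),0])
print('hover vert', row(g+[0,0,.12]-.05*u,A,s))
cv2.imwrite('pics/top1.png',manip.capture('top')[:,:,::-1])
E
```

```text
8.175 [0.5123 0.1962 0.2532] 0.04276043904564952 [ 0.561   0.6463 -1.5107]
[[-0.7144  0.4894  0.5002]
 [ 0.4009  0.8721 -0.2807]
 [-0.5736  0.     -0.8192]]
hover vert [-18.1, -31.41, -58.98, -42.56, -1.82, 7.1]
```

>>> carry_out --pt "-18.1 -31.4 -59 -42.6 -1.8 7.1 -1" --pt "-18.1 -31.4 -59 -42.6 -1.8 7.1 -1" --pt "-18.1 -31.4 -59 -42.6 -1.8 7.1 -1" --pt "-18.1 -31.4 -59 -42.6 -1.8 7.1 -1" --pt "-18.1 -31.4 -59 -42.6 -1.8 7.1 -1" --pt "-18.1 -31.4 -59 -42.6 -1.8 7.1 -1" --pt "-18.1 -31.4 -59 -42.6 -1.8 7.1 -1" --pt "-18.1 -31.4 -59 -42.6 -1.8 7.1 -1" --pt "-18.1 -31.4 -59 -42.6 -1.8 7.1 -1" --pt "-18.1 -31.4 -59 -42.6 -1.8 7.1 -1"

```text
t: 9.48
eef_pos: [0.4909, -0.2297, 0.1778]
ee_rot: [[-0.72, 0.488, 0.493], [0.399, 0.873, -0.281], [-0.567, -0.006, -0.824]]
ft_force: [0.3, -0.1, 0.5]
gripper_width: 0.0853
```

```bash
cat >> h.py <<'E'
def proj(P,s):
    m=manip.camera_model('wrist');T=np.linalg.inv(np.array(m['tool_from_camera']))
    c=T[:3,:3]@(np.array(s['ee_rot']).T@(np.array(P)-np.array(s['eef_pos'])))+T[:3,3];return (int(round(m['fx']*c[0]/c[2]+m['cx'])),int(round(m['fy']*c[1]/c[2]+m['cy'])))
def box(im,s,c,yaw,z0):
    R=Ro.from_euler('z',yaw,degrees=True).as_matrix()
    for z,col in((z0,(0,255,0)),(z0+.04,(0,0,255))):
        q=[proj(np.array([c[0],c[1],z])+R@[a,b,0],s) for a,b in((.04,.029),(.04,-.029),(-.04,-.029),(-.04,.029))]
        cv2.polylines(im,[np.array(q)],True,col,1)
E
python3 - <<'E'
from h import *
s=manip.sense();print(s['t'],s['eef_pos'],s['ee_rot'],s['gripper_width'],s['joint_positions'])
im=manip.capture('wrist')[:,:,::-1].copy();box(im,s,(.528,-.2485),-29.3,.05)
cv2.imwrite('pics/w3.png',im)
E
```

```text
9.475 [ 0.4909 -0.2297  0.1778] [[-0.7204  0.488   0.4929]
 [ 0.3991  0.8728 -0.2809]
 [-0.5673 -0.0057 -0.8235]] 0.08532591570723573 [ 27.8351  10.3025 -10.9956 133.9921  78.2887   8.9569   3.0386]
```

View pics/w3.png

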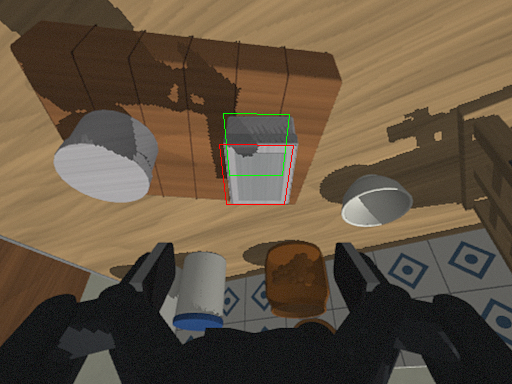

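The tin lies 3–5 px right of its predicted outline (red, rows 145–205, cols 220–293). I'll zoom in to refine it.

```bash
python3 - <<'E'
from h import *
im=cv2.imread('pics/w3.png')[100:220,205:315]
c=cv2.resize(im,None,fx=5,fy=5,interpolation=cv2.INTER_CUBIC)
for i in range(0,550,50):cv2.putText(c,str(205+i//5),(i,596),0,.4,(0,255,255));
for i in range(0,600,50):cv2.putText(c,str(100+i//5),(0,i+4),0,.4,(0,255,255))
cv2.imwrite('pics/w3z.png',c)
E
```

```text
(no output)
```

View pics/w3z.png

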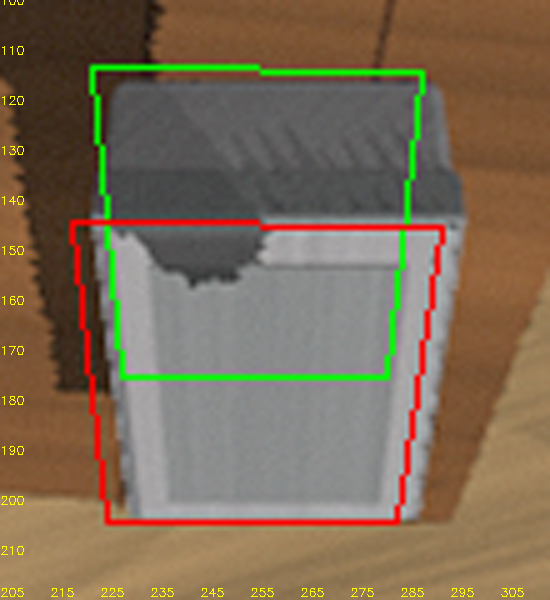

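```bash
python3 - <<'E'
from h import *
s=manip.sense()
A=tool(-29.2,32);g=np.array([.5297,-.2455,.05+.027]);u=np.array([.873,-.488,0])
print(row(g+[0,0,.05]-.02*u,A,s),row(g,A,s))
E
```

```text
[-0.26, 2.6, 0.2, 1.23, 0.52, 7.29] [-0.26, 2.6, 0.2, 2.42, 0.55, 12.54]
```

>>> carry_out --pt "-0.3 2.6 0.2 1.2 0.5 3.6 -1" --pt "-0.3 2.6 0.2 1.2 0.5 7.3 -1" --pt "-0.3 2.6 0.2 2.0 0.55 10.0 -1" --pt "-0.3 2.6 0.2 2.4 0.55 12.5 -1" --pt "-0.3 2.6 0.2 2.4 0.55 12.5 -1" --pt "-0.3 2.6 0.2 2.4 0.55 12.5 -1"

```text
t: 10.28
eef_pos: [0.5383, -0.2509, 0.0627]
ee_rot: [[-0.74, 0.488, 0.463], [0.414, 0.873, -0.259], [-0.531, 0.0, -0.848]]
ft_force: [0.0, -0.2, 0.6]
gripper_width: 0.0853
```

```bash
python3 - <<'E'
from h import *
s=manip.sense();print(s['t'],s['eef_pos'],s['ft_force'],s['joint_positions'])
A=tool(-29.2,32);g=np.array([.5297,-.2455,.077]);print(row(g,A,s))
E
```

```text
10.275 [ 0.5383 -0.2509  0.0627] [ 0.0105 -0.244   0.61  ] [ 35.5935  29.9953 -19.4212 128.2462 123.4977  16.5157 -38.4988]
[-0.0, 0.06, -0.03, 0.1, 0.05, 0.12]
```

>>> carry_out --pt "0 0 0 0.1 0 0.4 -1" --pt "0 0 0 0.1 0 0.4 -0.6" --pt "0 0 0 0.1 0 0.4 -0.3" --pt "0 0 0 0.1 0 0.4 0" --pt "0 0 0 0.1 0 0.4 1" --pt "0 0 0 0.1 0 0.4 1" --pt "0 0 0 0.1 0 0.4 1"

```text
t: 11.15
eef_pos: [0.5395, -0.252, 0.059]
ee_rot: [[-0.739, 0.489, 0.464], [0.414, 0.873, -0.26], [-0.532, 0.0, -0.847]]
ft_force: [-3.3, 1.1, 6.3]
gripper_width: 0.0575
```

```bash
python3 - <<'E'
from h import *
s=manip.sense();print(s['t'],s['eef_pos'],s['ee_rot'],s['ft_force'],s['gripper_width'])
Q=np.array(s['ee_rot']);print('up12',Q.T@[0,0,12])
E
```

```text
11.15 [ 0.5395 -0.252   0.059 ] [[-0.739   0.4885  0.464 ]
 [ 0.4138  0.8726 -0.2596]
 [-0.5317  0.0001 -0.847 ]] [-3.3071  1.0793  6.3186] 0.05749170829956299
up12 [ -6.3799   0.0017 -10.1635]
```

```bash
python3 - <<'E'
from h import *
s=manip.sense();A=tool(YAW,32)
print(row(w([-.125,0,.28]),A,s))
E
```

```text
[-16.91, 0.12, -27.02, 3.08, 26.21, -26.15]
```

>>> carry_out --pt "0 0 0 -0.5 0 -0.8 1" --pt "0 0 0 -1.6 0 -2.5 1" --pt "0 0 0 -4.0 0 -6.4 1" --pt "0 0 0 -6.4 0 -10.2 1" --pt "-16.9 0 -27 3.1 26.2 -26.1 1" --pt "-16.9 0 -27 3.1 26.2 -26.1 1" --pt "-16.9 0 -27 3.1 26.2 -26.1 1" --pt "-16.9 0 -27 3.1 26.2 -26.1 1" --pt "-16.9 0 -27 3.1 26.2 -26.1 1" --pt "-16.9 0 -27 3.1 26.2 -26.1 1" --pt "-16.9 0 -27 3.1 26.2 -26.1 1" --pt "-16.9 0 -27 3.1 26.2 -26.1 1" --pt "-16.9 0 -27 3.1 26.2 -26.1 1" --pt "-16.9 0 -27 3.1 26.2 -26.1 1" --pt "-16.9 0 -27 3.1 26.2 -26.1 1"

```text
t: 13.02
eef_pos: [0.5234, 0.056, 0.2624]
ee_rot: [[-0.847, -0.044, 0.529], [-0.037, 0.999, 0.024], [-0.53, 0.001, -0.848]]
ft_force: [0.2, 0.0, -3.4]
gripper_width: 0.0572
```

```bash
python3 - <<'E'
from h import *
s=manip.sense();print(s['t'],s['eef_pos'],s['ee_rot'],s['gripper_width'],s['joint_positions'],s['ft_force'])
im=manip.capture('wrist')[:,:,::-1].copy();cv2.imwrite('pics/w4raw.png',im)
c=w([.057,-.005,0]);box(im,s,c,YAW,.055)
for y in(-.111,-.089,.089,.111):cv2.circle(im,proj(w([-.011,y,.155]),s),1,(0,0,255),-1)
x=im[60:260,130:380]
c=cv2.resize(x,None,fx=3,fy=3,interpolation=cv2.INTER_CUBIC)
for i in range(0,750,60):cv2.putText(c,str(130+i//3),(i,596),0,.4,(0,255,255));
for i in range(0,600,60):cv2.putText(c,str(60+i//3),(0,i+4),0,.4,(0,255,255))
cv2.imwrite('pics/w4.png',c)
E
```

```text
13.025 [0.5234 0.056  0.2624] [[-0.8473 -0.0437  0.5293]
 [-0.0366  0.999   0.0238]
 [-0.5299  0.0008 -0.8481]] 0.05718780731409356 [ 58.7394   6.8054 -72.7077 126.8306  31.792   22.1855  53.9213] [ 0.1564  0.0404 -3.4056]
```

View pics/w4.png

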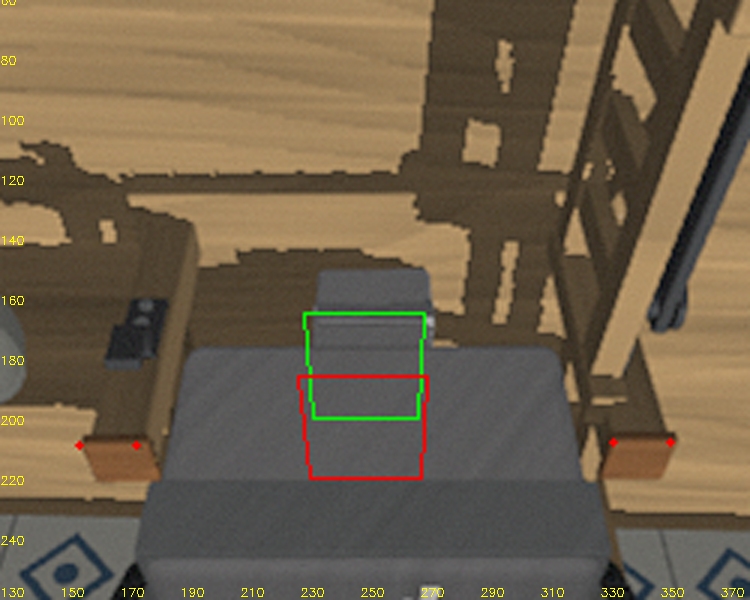

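```bash
python3 - <<'E'
from h import *
s=manip.sense();p=np.array(s['eef_pos']);R=np.array(s['ee_rot'])
st=lambda P:S.T@(P-O)
for uv,z in[((236.2,149.5),.015),((273.3,149.5),.015),((234.5,166.3),.055),((274.2,166.3),.055)]:print(st(wray(uv,z,p,R)))
print('posts');[print(st(wray(uv,.155,p,R))) for uv in((157.7,205.7),(180.5,205.7),(334,205.3),(355,205.3))]
# held tin: tool-relative at grasp
Qg=np.array([[-.739,.4885,.464],[.4138,.8726,-.2596],[-.5317,.0001,-.847]]);pg=np.array([.5395,-.252,.059])
tl=Qg.T@(np.array([.5297,-.2455,.05])-pg);print('tin in tool',tl)
Rt=Qg.T@Ro.from_euler('z',-29.2,degrees=True).as_matrix()
for z in(0,.04):print([proj(p+R@(tl+Rt@np.array([-.04,b,z])),s) for b in(.029,-.029)],[proj(p+R@(tl+Rt@np.array([.04,b,z])),s) for b in(.029,-.029)])
E
```

```text
[ 0.0239 -0.0281  0.015 ]
[0.024  0.0295 0.015 ]
[ 0.0215 -0.0288  0.055 ]
[0.0216 0.0288 0.055 ]
posts
[-0.0142 -0.1079  0.155 ]
[-0.0141 -0.0825  0.155 ]
[-0.0145  0.0886  0.155 ]
[-0.0145  0.112   0.155 ]
tin in tool [0.0147 0.0009 0.0014]
[(318, 171), (191, 171)] [(297, 254), (212, 254)]
[(335, 249), (175, 249)] [(304, 317), (205, 317)]
```

```bash
cat >> h.py <<'E'
TL=np.array([.0147,0,.0014]);P32=tool(YAW,32.1)
def trow(tin,s=None):                        # row putting the held tin's underside centre at stand coords
    return row(w(tin)-P32@TL-P32[:,2]*G,P32,s)
E
python3 - <<'E'
from h import *
s=manip.sense()
for t in([-.125,.0005,.14],[-.06,.0005,.108],[.0,.0005,.107],[.06,.0005,.105]):print(t,trow(t,s))
E
```

```text
[-0.125, 0.0005, 0.14] [-0.02, -0.09, -0.12, 5.87, 0.15, 9.72]
[-0.06, 0.0005, 0.108] [-0.02, -0.09, -0.12, 2.05, 0.16, 15.88]
[0.0, 0.0005, 0.107] [-0.02, -0.09, -0.12, -2.98, 0.17, 19.15]
[0.06, 0.0005, 0.105] [-0.02, -0.09, -0.12, -7.96, 0.18, 22.5]
```

>>> carry_out --pt "0 -0.1 -0.1 2.9 0.1 4.9 1" --pt "0 -0.1 -0.1 5.9 0.15 9.7 1" --pt "0 -0.1 -0.1 4.0 0.15 12.8 1" --pt "0 -0.1 -0.1 2.1 0.15 15.9 1" --pt "0 -0.1 -0.1 -0.5 0.15 17.5 1" --pt "0 -0.1 -0.1 -3.0 0.2 19.2 1" --pt "0 -0.1 -0.1 -5.5 0.2 20.8 1" --pt "0 -0.1 -0.1 -8.0 0.2 22.5 1" --pt "0 -0.1 -0.1 -8.0 0.2 22.5 1" --pt "0 -0.1 -0.1 -8.0 0.2 22.5 1"

```text
t: 14.32
eef_pos: [0.7096, 0.0672, 0.1135]
ee_rot: [[-0.847, -0.046, 0.53], [-0.039, 0.999, 0.024], [-0.53, -0.0, -0.848]]
ft_force: [1.0, 0.8, -2.5]
gripper_width: 0.0575
```

```bash
python3 - <<'E'
from h import *
s=manip.sense();print(s['t'],s['eef_pos'],s['ee_rot'],s['ft_force'],s['joint_positions'])
for t in([.06,.0005,.105],[.06,.0005,.098],[.06,.0005,.094]):print(t,trow(t,s))
im=manip.capture('wrist')[:,:,::-1];im=cv2.resize(im[60:360,130:390],None,fx=2,fy=2,interpolation=cv2.INTER_CUBIC)
c=np.zeros((600,800,3),np.uint8);c[:,:520]=im
t=manip.capture('top')[:,:,::-1][140:280,180:300];c[:280,520:760]=cv2.resize(t,None,fx=2,fy=2)
cv2.imwrite('pics/w5.png',c)
E
```

```text
14.325 [0.7096 0.0672 0.1135] [[-0.8468 -0.0463  0.5299]
 [-0.0394  0.9989  0.0244]
 [-0.5305 -0.0003 -0.8477]] [ 1.0099  0.7661 -2.5107] [ 16.0662  35.0999 -33.0126 111.1301  78.2157  20.7574  14.8145]
[0.06, 0.0005, 0.105] [0.0, -0.06, 0.03, -0.06, -0.08, -0.03]
[0.06, 0.0005, 0.098] [0.0, -0.06, 0.03, 0.31, -0.08, 0.57]
[0.06, 0.0005, 0.094] [0.0, -0.06, 0.03, 0.53, -0.08, 0.91]
```

View pics/w5.png

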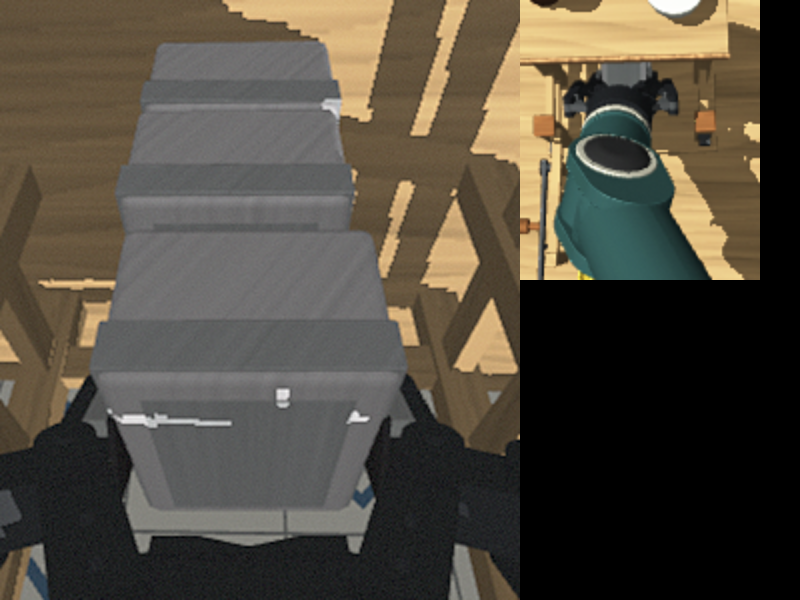

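```bash
python3 - <<'E'
from h import *
s=manip.sense();p=np.array(s['eef_pos']);R=np.array(s['ee_rot'])
st=lambda P:np.round(S.T@(P-O),4)
for n,r,a,b,z in[('held',247.5,93,405,.145),('mid',159,120,353,.095),('bot',112.5,140,341,.055),('heldbot',176.5,124,374,.105),('midbot',114.5,138,342,.055),('botbot',81.5,156,327,.015)]:
    A=st(wray((130+a/2,r),z,p,R));B=st(wray((130+b/2,r),z,p,R));print(n,A[0],B[0],'yc',(A[1]+B[1])/2,'w',B[1]-A[1])
E
```

```text
held 0.0187 0.0185 yc 0.002149999999999999 w 0.0559
mid 0.0218 0.0216 yc -0.0008500000000000001 w 0.0567
bot 0.022 0.0218 yc -0.0002999999999999999 w 0.058399999999999994
heldbot 0.0236 0.0234 yc 0.002199999999999999 w 0.058399999999999994
midbot 0.0233 0.0232 yc -0.00045000000000000075 w 0.0597
botbot 0.0239 0.0237 yc -0.0003499999999999996 w 0.0583
```

The held tin's front edge is centred at col 254 and the middle tin's at col 248. So the held tin sits about 3 mm too far left and 1.5 mm too near the robot. I'll correct both and lower it.

```bash
python3 - <<'E'
from h import *
s=manip.sense()
for z in(.105,.099,.097,.095,.094):print(z,trow([.0612,-.0017,z],s))
E
```

```text
0.105 [-0.01, -0.02, 0.07, -0.13, -0.32, 0.1]
0.099 [-0.01, -0.02, 0.07, 0.18, -0.32, 0.6]
0.097 [-0.01, -0.02, 0.07, 0.29, -0.32, 0.77]
0.095 [-0.01, -0.02, 0.07, 0.4, -0.32, 0.94]
0.094 [-0.01, -0.02, 0.07, 0.45, -0.32, 1.03]
```

>>> carry_out --pt "0 0 0 -0.1 -0.3 0.1 1" --pt "0 0 0 0.05 -0.3 0.35 1" --pt "0 0 0 0.2 -0.3 0.6 1" --pt "0 0 0 0.25 -0.3 0.7 1" --pt "0 0 0 0.25 -0.3 0.7 1"

```text
t: 15.05
eef_pos: [0.7122, 0.0646, 0.1073]
ee_rot: [[-0.846, -0.047, 0.531], [-0.04, 0.999, 0.024], [-0.532, -0.001, -0.847]]
ft_force: [-0.4, -0.3, -2.7]
gripper_width: 0.0575
```

```bash
python3 - <<'E'
from h import *
s=manip.sense();print(s['eef_pos'],s['ft_force'])
for z in(.095,.094,.093):print(z,trow([.0612,-.0017,z],s))
E
```

```text
[0.7122 0.0646 0.1073] [-0.3865 -0.3402 -2.6528]
0.095 [-0.0, 0.04, 0.07, 0.25, -0.03, 0.23]
0.094 [-0.0, 0.04, 0.07, 0.31, -0.03, 0.32]
0.093 [-0.0, 0.04, 0.07, 0.36, -0.03, 0.4]
```

>>> carry_out --pt "0 0 0 0.08 0 0.08 1" --pt "0 0 0 0.16 0 0.16 1" --pt "0 0 0 0.22 0 0.22 1" --pt "0 0 0 0.22 0 0.22 1"

```text
t: 15.55
eef_pos: [0.7116, 0.0644, 0.1044]
ee_rot: [[-0.846, -0.047, 0.532], [-0.04, 0.999, 0.024], [-0.532, -0.001, -0.847]]
ft_force: [-0.9, -0.1, -2.0]
gripper_width: 0.0573
```

>>> carry_out --pt "0 0 0 0.03 0 0.05 1" --pt "0 0 0 0.05 0 0.09 1" --pt "0 0 0 0.05 0 0.09 1" --pt "0 0 0 0.05 0 0.09 1"

```text
t: 16.05
eef_pos: [0.7119, 0.0645, 0.1041]
ee_rot: [[-0.845, -0.047, 0.533], [-0.04, 0.999, 0.024], [-0.533, -0.001, -0.846]]
ft_force: [-6.0, -0.5, 6.2]
gripper_width: 0.057
```

```bash
python3 - <<'E'
from h import *
im=manip.capture('wrist')[:,:,::-1];im=cv2.resize(im[100:300,160:360],None,fx=3,fy=3,interpolation=cv2.INTER_CUBIC)
im=cv2.convertScaleAbs(im,alpha=1.5,beta=0);cv2.imwrite('pics/w6.png',im)
E
```

```text
(no output)
```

View pics/w6.png

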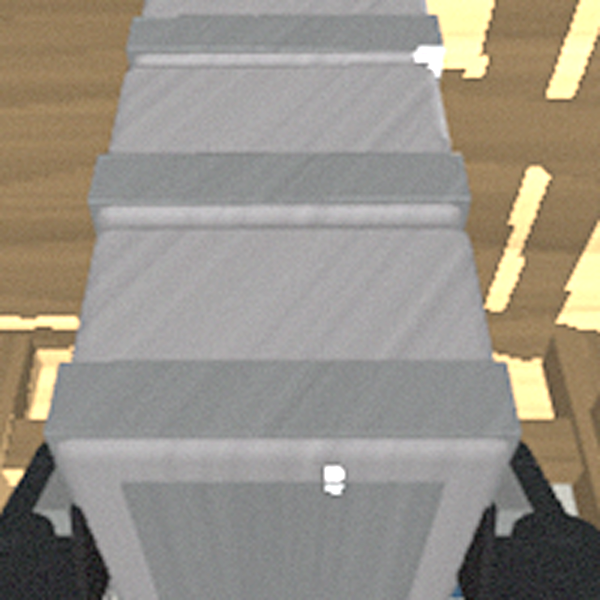

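Lid centres are at 283, 279 and 285 px from top to bottom, so the held tin is within 1 mm laterally and its sides run parallel. I'll release it and back out along the tool axis.

>>> carry_out --pt "0 0 0 0 0 0 0.2" --pt "0 0 0 0 0 0 -0.4" --pt "0 0 0 0 0 0 -0.7" --pt "0 0 0 0 0 0 -1" --pt "0 0 0 0 0 0 -1" --pt "0 0 0 0 0 0 -1" --pt "0 0 0 0 0 -0.5 -1" --pt "0 0 0 0 0 -2 -1" --pt "0 0 0 0 0 -5 -1" --pt "0 0 0 0 0 -9 -1" --pt "0 0 0 0 0 -14 -1" --pt "0 0 0 0 0 -18 -1" --pt "0 0 0 0 0 -18 -1"

```text
t: 17.73
eef_pos: [0.6162, 0.0599, 0.2587]
ee_rot: [[-0.843, -0.046, 0.536], [-0.04, 0.999, 0.022], [-0.536, -0.003, -0.844]]
ft_force: [-0.4, -0.1, -0.5]
gripper_width: 0.0852
```

```bash
python3 - <<'E'
from h import *
s=manip.sense();print(s['t'],s['eef_pos'],s['ft_force'],s['gripper_width'])
st=lambda P:S.T@(P-O);print(st(np.array(s['eef_pos'])))
k,y=knob(1.62,0);print('knob',k,y);print(row(k+[0,0,.13],tool(y),s))
im=manip.capture('wrist')[:,:,::-1];im=cv2.resize(im[80:384,110:400],None,fx=1.9,fy=1.9,interpolation=cv2.INTER_CUBIC)
cv2.imwrite('pics/w7.png',im)
E
```

```text
17.725 [0.6162 0.0599 0.2587] [-0.3801 -0.0987 -0.4622] 0.08521014910453946
[-0.0223 -0.0016  0.2587]
knob [0.5095 0.1959 0.118 ] -90.18916281119337
[26.09, 25.06, 90.15, 10.03, 14.08, -2.92]
```

View pics/w7.png

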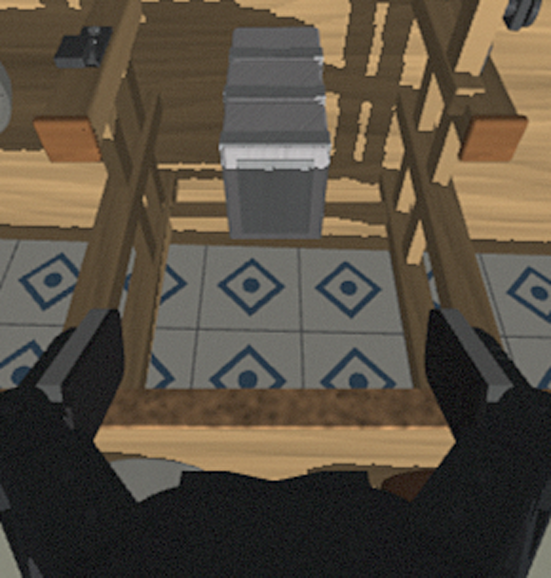

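The wrist view shows all three tins stacked squarely with edges in line, and the hand is free. I'll go back above the knob.

>>> carry_out --pt "26.1 25.1 90.2 10 14.1 -2.9 0" --pt "26.1 25.1 90.2 10 14.1 -2.9 0" --pt "26.1 25.1 90.2 10 14.1 -2.9 0" --pt "26.1 25.1 90.2 10 14.1 -2.9 0" --pt "26.1 25.1 90.2 10 14.1 -2.9 0" --pt "26.1 25.1 90.2 10 14.1 -2.9 0" --pt "26.1 25.1 90.2 10 14.1 -2.9 0" --pt "26.1 25.1 90.2 10 14.1 -2.9 0" --pt "26.1 25.1 90.2 10 14.1 -2.9 0" --pt "26.1 25.1 90.2 10 14.1 -2.9 0" --pt "26.1 25.1 90.2 10 14.1 -2.9 0" --pt "26.1 25.1 90.2 10 14.1 -2.9 0"

```text
t: 19.27
eef_pos: [0.5088, 0.1967, 0.2267]
ee_rot: [[0.001, 1.0, -0.005], [1.0, -0.001, 0.002], [0.002, -0.005, -1.0]]
ft_force: [0.2, -0.0, -0.4]
gripper_width: 0.0427
```

```bash
python3 - <<'E'
from h import *
s=manip.sense();print(s['t'],s['eef_pos'],s['ee_rot'],s['joint_positions'])
k=np.array([.5099,.1955,.118]);y=-90.18;print(row(k,tool(y),s))
im=manip.capture('wrist')[:,:,::-1].copy()
G0=Ro.from_euler('z',y,degrees=True).as_matrix()
for d in(.013,-.013):print('knob ends pred',proj(k+G0@[d,0,0],s))
# brown knob head segmentation near prediction
u,v=proj(k,s);h=cv2.cvtColor(im,cv2.COLOR_BGR2HSV)[v-45:v+46,u-45:u+46]
m=((h[...,0]<13)&(h[...,1]>110)&(h[...,2]>40)).astype(np.uint8)
n,l,st,c=cv2.connectedComponentsWithStats(m)
for i in range(1,n):
    if st[i,4]>60:print(st[i]+[u-45,v-45,0,0,0],c[i]+[u-45,v-45])
cv2.imwrite('pics/w8.png',im)
E
```

```text
19.275 [0.5088 0.1967 0.2267] [[ 0.0008  1.     -0.0055]
 [ 1.     -0.0008  0.0016]
 [ 0.0016 -0.0055 -1.    ]] [  9.2694  23.3438 -42.362  104.5678  17.8206  59.2294 -40.1145]
[-0.31, -0.09, 0.13, -0.14, 0.18, 12.74]
knob ends pred (255, 206)
knob ends pred (255, 180)
```

```bash
python3 - <<'E'
import cv2
im=cv2.imread('pics/w8.png')
for v in(185,193,201):print(v,[(u,im[v,u].tolist()) for u in range(228,286,3)])
print([(v,im[v,256].tolist()) for v in range(165,225,3)])
E
```

```text
185 [(228, [84, 122, 149]), (231, [82, 119, 143]), (234, [84, 120, 146]), (237, [70, 105, 128]), (240, [76, 107, 129]), (243, [74, 105, 131]), (246, [17, 32, 53]), (249, [41, 66, 94]), (252, [44, 72, 107]), (255, [42, 75, 109]), (258, [47, 71, 105]), (261, [42, 70, 100]), (264, [37, 61, 90]), (267, [85, 120, 146]), (270, [77, 113, 138]), (273, [75, 108, 132]), (276, [77, 111, 133]), (279, [74, 107, 130]), (282, [85, 122, 151]), (285, [81, 116, 142])]
193 [(228, [83, 121, 148]), (231, [84, 119, 144]), (234, [81, 120, 147]), (237, [81, 112, 134]), (240, [72, 103, 125]), (243, [79, 110, 131]), (246, [29, 44, 62]), (249, [36, 67, 92]), (252, [44, 73, 110]), (255, [45, 74, 108]), (258, [40, 68, 101]), (261, [45, 71, 99]), (264, [34, 60, 86]), (267, [82, 117, 145]), (270, [75, 107, 135]), (273, [79, 110, 136]), (276, [74, 108, 131]), (279, [73, 107, 130]), (282, [83, 121, 148]), (285, [82, 115, 141])]
201 [(228, [60, 88, 106]), (231, [76, 113, 137]), (234, [85, 124, 150]), (237, [83, 118, 143]), (240, [35, 52, 62]), (243, [41, 53, 66]), (246, [29, 48, 66]), (249, [39, 64, 95]), (252, [42, 71, 107]), (255, [47, 75, 111]), (258, [43, 68, 101]), (261, [46, 69, 96]), (264, [33, 56, 80]), (267, [84, 118, 144]), (270, [78, 111, 136]), (273, [79, 114, 139]), (276, [76, 111, 134]), (279, [74, 105, 130]), (282, [83, 117, 142]), (285, [79, 112, 137])]
[(165, [84, 117, 144]), (168, [80, 114, 141]), (171, [81, 116, 141]), (174, [81, 116, 142]), (177, [72, 104, 128]), (180, [33, 54, 80]), (183, [48, 82, 119]), (186, [45, 73, 110]), (189, [45, 73, 109]), (192, [45, 75, 110]), (195, [43, 74, 108]), (198, [45, 75, 109]), (201, [48, 74, 110]), (204, [49, 77, 111]), (207, [43, 69, 101]), (210, [47, 77, 115]), (213, [42, 74, 111]), (216, [46, 78, 114]), (219, [47, 80, 121]), (222, [60, 63, 62])]
```

The knob spans cols 246–265 and starts at row 179, against a prediction of col 255, row 180, so the gate has not moved. I'll descend and grip.

>>> carry_out --pt "-0.3 -0.1 0.1 -0.1 0.2 5 0" --pt "-0.3 -0.1 0.1 -0.1 0.2 9 0" --pt "-0.3 -0.1 0.1 -0.1 0.2 11.5 0" --pt "-0.3 -0.1 0.1 -0.1 0.2 12.7 0" --pt "-0.3 -0.1 0.1 -0.1 0.2 12.7 0" --pt "-0.3 -0.1 0.1 -0.1 0.2 12.7 0.3" --pt "-0.3 -0.1 0.1 -0.1 0.2 12.7 0.8" --pt "-0.3 -0.1 0.1 -0.1 0.2 12.7 1" --pt "-0.3 -0.1 0.1 -0.1 0.2 12.7 1" --pt "-0.3 -0.1 0.1 -0.1 0.2 12.7 1"

```text
t: 20.58
eef_pos: [0.5101, 0.1966, 0.1014]
ee_rot: [[0.005, 1.0, -0.0], [1.0, -0.005, 0.001], [0.001, -0.0, -1.0]]
ft_force: [-4.1, 1.2, 5.2]
gripper_width: 0.0188
```

```bash
python3 - <<'E'
from h import *
s=manip.sense();print(s['t'],s['eef_pos'],s['ft_force'],s['gripper_width'])
k0,y0=knob(1.62,0);Q=tool(y0)
def out(l,ref,Q):
    for th,ph in l:
        k,y=knob(th,ph);d=Q.T@(k-knob(*ref)[0])*100
        print(f"[0, 0, {np.degrees(th-ref[0]):.1f}, {d[0]:.1f}, {d[1]:.1f}, {d[2]:.1f}, 1],",end=' ')
    print()
out([(1.62,.07),(1.62,.14),(1.62,.2),(1.62,.27),(1.62,.27),(1.58,.27),(1.52,.27)]+[(t,.27) for t in np.arange(1.43,.49,-.09)],(1.62,0),Q)
E
```

```text
20.575 [0.5101 0.1966 0.1014] [-4.1043  1.2164  5.2445] 0.0187901649489431
[0, 0, 0.0, -0.0, 0.0, -0.5, 1], [0, 0, 0.0, 0.0, 0.1, -1.0, 1], [0, 0, 0.0, -0.0, 0.1, -1.5, 1], [0, 0, 0.0, 0.0, 0.3, -2.0, 1], [0, 0, 0.0, 0.0, 0.3, -2.0, 1], [0, 0, -2.3, -0.5, 0.1, -2.0, 1], [0, 0, -5.7, -1.2, -0.1, -2.0, 1], [0, 0, -10.9, -2.4, -0.4, -2.0, 1], [0, 0, -16.0, -3.6, -0.5, -2.0, 1], [0, 0, -21.2, -4.7, -0.5, -2.0, 1], [0, 0, -26.4, -5.9, -0.5, -2.0, 1], [0, 0, -31.5, -7.1, -0.3, -2.0, 1], [0, 0, -36.7, -8.2, 0.0, -2.0, 1], [0, 0, -41.8, -9.3, 0.4, -2.0, 1], [0, 0, -47.0, -10.4, 0.9, -2.0, 1], [0, 0, -52.1, -11.4, 1.4, -2.0, 1], [0, 0, -57.3, -12.4, 2.1, -2.0, 1], [0, 0, -62.5, -13.3, 2.9, -2.0, 1],
```

>>> carry_out --pt "0 0 0 0 0 -0.6 1" --pt "0 0 0 0 0.1 -1.2 1" --pt "0 0 0 0 0.2 -1.8 1" --pt "0 0 0 0 0.3 -2.2 1" --pt "0 0 -2.3 -0.5 0.1 -2.2 1" --pt "0 0 -5.7 -1.2 -0.1 -2.2 1" --pt "0 0 -10.9 -2.4 -0.4 -2.2 1" --pt "0 0 -16 -3.6 -0.5 -2.2 1" --pt "0 0 -21.2 -4.7 -0.5 -2.2 1" --pt "0 0 -26.4 -5.9 -0.5 -2.2 1" --pt "0 0 -31.5 -7.1 -0.3 -2.2 1" --pt "0 0 -36.7 -8.2 0 -2.2 1" --pt "0 0 -41.8 -9.3 0.4 -2.2 1" --pt "0 0 -47 -10.4 0.9 -2.2 1" --pt "0 0 -52.1 -11.4 1.4 -2.2 1" --pt "0 0 -57.3 -12.4 2.1 -2.2 1" --pt "0 0 -62.5 -13.3 2.9 -2.2 1" --pt "0 0 -62.5 -13.3 2.9 -2.2 1"

```text
t: 22.82
eef_pos: [0.5394, 0.0618, 0.1219]
ee_rot: [[-0.884, 0.468, -0.0], [0.468, 0.884, 0.001], [0.0, 0.001, -1.0]]
ft_force: [-0.9, 1.9, -6.2]
gripper_width: 0.0179
```

```bash
python3 - <<'E'
from h import *
s=manip.sense();print(s['t'],s['eef_pos'],s['ft_force'],s['gripper_width'])
k0,y0=knob(.53,.28);print('exp',k0+[0,0,-G],y0,np.degrees(np.arctan2(s['ee_rot'][1][1],s['ee_rot'][0][1]))-90)
Q=tool(y0);ph=.28
for th in [.45,.37,.29,.21,.14,.09,.05]:
    k,y=knob(th,ph);d=Q.T@(k-k0)*100
    print(f"[0, 0, {np.degrees(th-.53):.1f}, {d[0]:.2f}, {d[1]:.2f}, {d[2]:.1f}, 1],",end=' ')
E
```

```text
22.825 [0.5394 0.0618 0.1219] [-0.8552  1.8821 -6.1835] 0.017932017883201812
exp [0.5377 0.0634 0.12  ] -27.736763141933633 -27.90774534856576
[0, 0, -4.6, -0.99, -0.32, 0.0, 1], [0, 0, -9.2, -2.00, -0.56, 0.0, 1], [0, 0, -13.8, -3.03, -0.72, 0.0, 1], [0, 0, -18.3, -4.07, -0.80, 0.0, 1], [0, 0, -22.3, -4.98, -0.79, 0.0, 1], [0, 0, -25.2, -5.63, -0.75, 0.0, 1], [0, 0, -27.5, -6.15, -0.70, 0.0, 1],
```

>>> carry_out --pt "0 0 -4.6 -1.0 -0.3 0 1" --pt "0 0 -9.2 -2.0 -0.6 0 1" --pt "0 0 -13.8 -3.0 -0.7 0 1" --pt "0 0 -18.3 -4.1 -0.8 0 1" --pt "0 0 -22.3 -5.0 -0.8 0 1" --pt "0 0 -25.2 -5.6 -0.7 0 1" --pt "0 0 -27.5 -6.1 -0.7 0 1" --pt "0 0 -27.5 -6.1 -0.7 0 1"

```text
t: 23.82
eef_pos: [0.5902, 0.0281, 0.122]
ee_rot: [[-1.0, 0.007, 0.001], [0.007, 1.0, 0.001], [-0.001, 0.001, -1.0]]
ft_force: [1.2, 3.5, -8.0]
gripper_width: 0.0183
```

```bash
python3 - <<'E'
from h import *
s=manip.sense();print(s['t'],s['eef_pos'],s['ft_force'],s['gripper_width'])
p=np.array([.5959,.0262,.121]);R=tool(2.69)
Q=np.array(s['ee_rot']);print(Q.T@(p-s['eef_pos'])*100,np.degrees(Ro.from_matrix(Q.T@R).as_rotvec()))
E
```

```text
23.825 [0.5902 0.0281 0.122 ] [ 1.1557  3.509  -8.0364] 0.018272167846689495
[-0.5712 -0.1907  0.1012] [ 0.0628  0.0614 -3.1103]
```

>>> carry_out --pt "0 0 -1 -0.2 0 0 1" --pt "0 0 -2.0 -0.4 -0.1 0 1" --pt "0 0 -3.0 -0.6 -0.1 0 1" --pt "0 0 -3.1 -0.7 -0.1 0 1" --pt "0 0 -3.1 -0.7 -0.1 0 1"

```text
t: 24.45
eef_pos: [0.5961, 0.0261, 0.1217]
ee_rot: [[-0.999, -0.048, -0.002], [-0.048, 0.999, -0.0], [0.002, -0.0, -1.0]]
ft_force: [-2.3, 0.2, -4.2]
gripper_width: 0.0179
```

>>> carry_out --pt "0 0 0 -0.1 0 0 1" --pt "0 0 0 -0.2 0 0 1" --pt "0 0 0 -0.2 0 0 1"

```text
t: 24.82
eef_pos: [0.5962, 0.026, 0.1212]
ee_rot: [[-0.999, -0.048, -0.006], [-0.048, 0.999, -0.002], [0.006, -0.001, -1.0]]
ft_force: [-7.9, -1.1, -2.0]
gripper_width: 0.0176
```

The gate is home: pushing 2 mm further gives about 8 N and no motion. I'll lower the bar.

>>> carry_out --pt "0 0 0 0 -0.05 0.4 1" --pt "0 0 0 0 -0.1 0.8 1" --pt "0 0 0 0 -0.2 1.2 1" --pt "0 0 0 0 -0.2 1.2 1"

```text
t: 25.32
eef_pos: [0.5963, 0.0244, 0.1096]
ee_rot: [[-0.999, -0.048, -0.005], [-0.048, 0.999, -0.001], [0.006, -0.001, -1.0]]
ft_force: [-10.5, -1.5, -0.2]
gripper_width: 0.0181
```

>>> carry_out --pt "0 0 0 0 0 0.2 1" --pt "0 0 0 0 0 0.4 1" --pt "0 0 0 0 0 0.6 1" --pt "0 0 0 0 0 0.8 1" --pt "0 0 0 0 0 0.8 1"

```text
t: 25.95
eef_pos: [0.5964, 0.0241, 0.1023]
ee_rot: [[-0.999, -0.048, -0.005], [-0.048, 0.999, -0.002], [0.005, -0.002, -1.0]]
ft_force: [-13.3, -3.5, 6.6]
gripper_width: 0.018
```

>>> carry_out --pt "0 0 0 0 0 0.1 1" --pt "0 0 0 0 0 0.1 1" --pt "0 0 0 0.1 0 0.1 0.3" --pt "0 0 0 0.2 0 0.1 0" --pt "0 0 0 0.2 0 0.1 0" --pt "0 0 0 0.2 0 0.1 0" --pt "0 0 0 0.2 0 -2 0" --pt "0 0 0 1.0 0 -6 0" --pt "0 0 0 6 0 -10 0" --pt "0 0 0 12 0 -15 0" --pt "0 0 0 16 0 -15 0" --pt "0 0 0 16 0 -15 0"

```text
t: 27.45
eef_pos: [0.4367, 0.0157, 0.2531]
ee_rot: [[-0.999, -0.047, 0.001], [-0.047, 0.999, -0.005], [-0.0, -0.005, -1.0]]
ft_force: [-0.1, -0.7, 0.0]
gripper_width: 0.0426
```

```bash
python3 - <<'E'
from h import *
s=manip.sense();print(s['t'],s['eef_pos'],s['ft_force'],s['gripper_width'])
a=manip.capture('top')[:,:,::-1];b=cv2.imread('pics/top0.png');sc=manip.capture('scene')[:,:,::-1];wr=manip.capture('wrist')[:,:,::-1]
cv2.imwrite('pics/top9.png',a)
c=np.zeros((600,800,3),np.uint8)
f=lambda im,k:cv2.resize(im,None,fx=k,fy=k,interpolation=cv2.INTER_CUBIC)
c[:255,:330]=f(b[150:235,180:290],3);c[:255,350:680]=f(a[150:235,180:290],3)
c[260:600,:400]=f(sc[150:235,190:290],4);c[260:596,405:741]=f(wr[150:318,170:338],2)
cv2.imwrite('pics/fin.png',c)
d=cv2.absdiff(a,b).max(2)>40
for n,(x,y) in dict(round=(397,280),bowl=(319,186),mug=(114,228),spoon=(240,275),mill=(190,127),ram=(257,132)).items():print(n,d[y-15:y+15,x-18:x+18].sum())
E
```

```text
27.45 [0.4367 0.0157 0.2531] [-0.1441 -0.7132  0.0176] 0.0426118041358484
round 0
bowl 0
mug 0
spoon 488
mill 0
ram 0
```

View pics/fin.png

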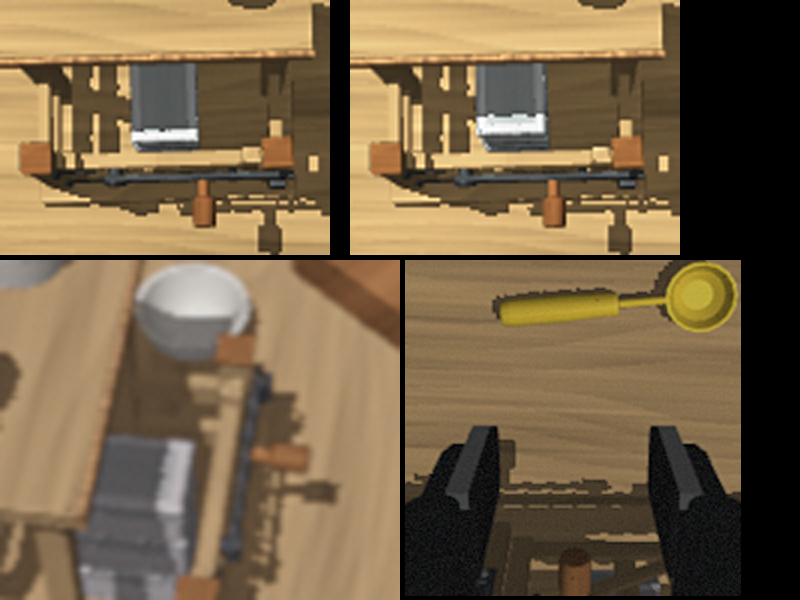

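The top view matches the start: gate flush, bar and its shadow in the same place, and the tins stacked. I'll do one numeric check of the latch region against the starting pictures, then hand in.

```bash
python3 - <<'E'
from h import *
for n,(y0,y1,x0,x1) in dict(scene=(172,232,240,278),top=(203,228,200,290)).items():
    a=manip.capture(n)[:,:,::-1];b=cv2.imread(f'pics/{n}0.png');d=cv2.absdiff(a,b).max(2)[y0:y1,x0:x1]>40;print(n,d.sum(),d.size,np.argwhere(d)[:8].tolist())
E
```

```text
scene 0 2280 []
top 23 2250 [[1, 50], [1, 51], [1, 52], [1, 53], [1, 59], [2, 13], [2, 22], [2, 23]]
```

```bash
python3 -c "
from cell import manip
print(manip.job_done())"
```

```text
the job is handed in; nothing more can be done
None
```

I put the loose tin away on top of the two stacked tins, shut the gate and dropped the latch bar back into its catch. The job was handed in at about 27.6 s; no verdict was reported.

- **Gate and latch:** I pinched the knob, lifted the bar about 0.27 rad and swung the gate to about 1.62 rad. To close, I swung it back with the bar raised and held it against its stop at 8–13 N while the bar came down. In the last scene picture the latch area shows no pixel changes from the start. The top view shows 23 changed pixels out of 2250, the first ones at the top edge of the crop; I did not trace them further.
- **Tin:** I gripped it with the hand leaning back 32°, shifted it 3 mm sideways and 1.5 mm forward from the wrist view, and lowered it onto the stack with about 8 N of contact. Just before release it sat within about 1 mm sideways of the middle tin, with sides parallel. After release the stack looked square. I did not measure the forward offset again after that correction.
- **Other things:** The round tin, bowl, mug, mill and ramekin showed no pixel changes in the top view. The spoon was partly hidden by the arm in that view. It showed lying on the shelf in the wrist view, but I did not measure its position. The hand ended clear of everything, with under 1 N on the wrist.

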